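Find the hidden index hole of a board jig by feel and seat the locating pin

TASK

Take the orange-headed locating pin out of its grey stand and fit it in the blue board jig. The jig's bare metal slide has one blind hole somewhere along the long middle line of the window, closed flush by a light spring plug so it cannot be seen: rest the pin's tip gently on the metal, slide it along until it drops into the hole, push it fully home with its collar flat on the metal, and let go. Until the pin is in the hole keep every push on the jig light, well under 25 N, so as not to score the metal, and leave the other things where they are.

Things in the scene. Friction and masses are not known exactly. Their poses are not given: they have to be found in the camera images.
- pin: Loose upright locating pin, about 0.15 kg, turned about its z axis (up): steel shank 10 mm in diameter, 14 mm long below the collar, its lowest 3 mm tapering to a flat 6 mm tip; steel collar 24 mm in diameter, 5 mm thick; orange grip with black rings, 14 mm in diameter, from 5 to 48 mm above the origin. Origin on the axis at the collar's underside.
- pin_tip (a point): Centre of the pin's flat tip, 14 mm below the collar's underside; axes as the pin's.
- pin_stand: Fixed grey stand, foot 70 x 60 x 6 mm, with a block 44 x 44 mm on it whose top is 28 mm above the table; the pin's shank hangs in its loose 15 mm hole (18 mm deep) with the collar on the block's top, so the pin is just lifted out. Origin at the centre of its underside.
- jig: Fixed blue jig, 200 x 80 mm, 32 mm high, on a flat black tool wallet; four cap screws, black clamp knob at its +x end. Origin at the centre of its underside, z up, x along its length. A centred window in its top, 90 mm along x, 36 mm along y, shows the rigid flat aluminium slide, face 30 mm above the origin (2 mm below the rim). The slide is clamped and stays put, but each time in a different place.
- jig_face (a point): Centre of the window at face height (37 mm above the table), axes as the jig's. The slide's one hole, 12 mm in diameter, 19 mm deep, lies anywhere from x = -25 to +25 mm on y = 0. A 3 mm aluminium plug on a soft spring (0.3 N, under 0.8 N with the pin home; travel 15.5 mm) fills it flush, so it looks like the face but gives way under the tip. The pin, let go, stays home by its weight.
- flux_tin: Loose round yellow tin, 47 mm in diameter, 23 mm high; bystander.
- solder_spool: Loose reel of solder with a red flange, 55 x 74 x 42 mm; bystander.
- fuse_box: Loose small red card box, 35 x 59 x 23 mm; bystander.
Things that resemble listed ones, but are neither listed nor needed, are in the scene too. What is shaped like the pin but purple, turquoise or yellow is not meant.

How it is judged:
By the outcome, as a careful person would: the job done as asked, in the order asked, and still so for the second after the job is handed in, with the robot touching nothing.
It also fails if it takes over 61 s, if anything falls off the work surface, if the arm or the gripper's body presses on something with over 40 N, if the wrist force passes 120 N, or if a joint passes its speed limit or range.

ROBOT

A 7-joint arm with a two-finger parallel gripper is mounted at the origin on the work surface; the furniture and walls round the work are solid. World frame = base frame: x ahead of the robot, y to its left, z up, the work surface at z = 0. Lengths are in m, angles in degrees, forces in N, time in s.
With the tool pointing down it reaches from about 0.35 to 0.9 m from the base axis. Payload 7.2 kg.
Tool frame: the origin (TCP) lies on the centre line of the jaws, within the pads' length; the fingertips stand 25 mm ahead of it and the grasp point (between the pads) lies 6 mm ahead of it; z points along the fingers, y is the direction in which the jaws open and shut (so a half turn about z gives the same grasp; the last joint's range is limited). The gripper opens to 85 mm and grips with 20 to 120 N. Pads are 22 mm wide; open, the fingers measure 114 mm over their backs; the gripper's body (76 mm by 85 mm) begins 54 mm behind the grasp point. The pads swing forward as they close: fully open they stand 13 mm farther back than shut.
Start: joints at [72.811, 23.554, -0.728, 91.456, 0.321, 64.991, -4.71], TCP at [0.144, -0.608, 0.229] pointing down, gripper open.
Joint ranges: [-169.25, 169.25], [-16.82, 113.86], [-84.01, 82.57], [7.8, 145.47], [-59.2, 239.2], [7.22, 106.19], [-163.78, 163.78]. Speed limits (degrees/s): [136.94, 136.94, 172.46, 172.46, 180, 180, 180].

INTERFACE

Orientations are given as a 3x3 rotation matrix whose columns are the frame's x, y, z axes.
In Python, from cell import r gives the robot as it stands. The module is installed in compiled form; this text tells all that it offers. Calls block until the motion is done:
- r.movep(position, orientation): joint-space move of the TCP to a pose.
- r.move_linear(position, rot=None, feed=0.15, threshold=None): straight line of the TCP; rot=None keeps the orientation; feed is the mean speed in m/s. With threshold (N) it stops when the force on the tool has changed by that much, and returns True; else False.
- r.goto_joints(angles): joint-space move.
- r.command_gripper(opening, strength=None): opening from 0.0 (shut) to 1.0 (fully open); strength is the grip in N (None keeps the last); returns when the fingers have stopped.
- r.pause(seconds).
- r.solve_ik(position, orientation): joint angles nearest the present ones, or None.
- r.sense(): the state.
- r.get_image(name): name is "scene" or "top" or "wrist"; returns a dict with "image" (420x560x3 uint8, red, green, blue), "depth" (420x560 float32, m along the optical axis (not along the pixel's ray), 0 where there is no reading), "mtx" (3x3 intrinsics, pixels), "dist_coeffs" ([k1, k2, p1, p2, k3] as OpenCV has them; the pictures are not rectified), "camera_from_world" (4x4, takes a point from world to camera coordinates). Camera axes: x right, y down, z forward; pixel columns grow to the right and rows downward; lengths in m; the calibration is good to about 2 mm. A picture is of the moment at which its call begins.
A pose or a line that the arm cannot do raises r.Unreachable and nothing moves.
- r.hand_in(): hands the job in, once; it reports no verdict.
The state is a dict: "clock": time; "q": joint angles; "qvel": joint speeds; "effort": joint torques, N m; "position": TCP position; "ee_rot": TCP orientation; "force": force on the tool from outside, world axes, zero at the start; "moment": the same for the moment, N m; "grip_width": opening from 0.0 (shut) to 1.0 (fully open).
Only numpy, scipy, OpenCV 4.12 (cv2) and the standard library are available. Lean on these libraries where they do the work, as an engineer would, in place of code of your own. Each camera call takes 0.05 s, during which the arm holds its last target.

## Working session

There is one attempt and no reset: what is moved stays moved. The work goes in short steps, each a Python script; the robot and the scene stay as the last script left them, time stands still between calls to the robot, and variables do not carry over. Pictures are saved under pics/ and viewed, and the job is handed in when it is done.

```bash
mkdir -p pics; ls
python3 - <<'E'
from cell import r
import cv2,numpy as np,pickle
s=r.sense(); print({k:np.round(v,3).tolist() for k,v in s.items()})
for n in ["scene","top","wrist"]:
    d=r.get_image(n); pickle.dump(d,open(f'{n}0.pkl','wb'))
    cv2.imwrite(f'pics/{n}0.png',d["image"][:,:,::-1])
    print(n,d["mtx"].round(1).tolist(),np.round(d["dist_coeffs"],3),d["camera_from_world"].round(3).tolist())
E
```

```text
pics
{'clock': 0.0, 'q': [72.81, 23.598, -0.73, 91.504, 0.32, 64.99, -4.709], 'qvel': [0.06, -0.008, -0.004, -0.036, -0.058, -0.043, -0.08], 'effort': [-0.0, -60.063, 0.682, -29.941, 0.014, 0.011, -0.0], 'position': [0.143, -0.608, 0.228], 'ee_rot': [[0.973, 0.23, -0.0], [0.23, -0.973, 0.002], [-0.0, -0.002, -1.0]], 'force': [0.687, -0.025, 0.328], 'moment': [-0.004, 0.053, -0.018], 'grip_width': 1.002}
scene [[522.4, 0.0, 277.0], [0.0, 522.4, 209.6], [0.0, 0.0, 1.0]] [-0.139  0.     0.     0.     0.   ] [[0.523, -0.852, -0.009, -0.335], [-0.43, -0.255, -0.866, 0.24], [0.736, 0.457, -0.5, 0.649], [0.0, 0.0, 0.0, 1.0]]
top [[485.8, 0.0, 275.9], [0.0, 485.8, 212.2], [0.0, 0.0, 1.0]] [-0.167  0.     0.     0.     0.   ] [[-0.078, -0.997, 0.005, -0.046], [-0.975, 0.075, -0.207, 0.524], [0.206, -0.021, -0.978, 1.116], [0.0, 0.0, 0.0, 1.0]]
wrist [[354.5, 0.0, 278.1], [0.0, 354.5, 212.8], [0.0, 0.0, 1.0]] [-0.084  0.     0.     0.     0.   ] [[0.229, -0.973, -0.001, -0.625], [-0.94, -0.221, 0.259, -0.034], [-0.252, -0.059, -0.966, 0.379], [0.0, 0.0, 0.0, 1.0]]
```

View pics/scene0.png

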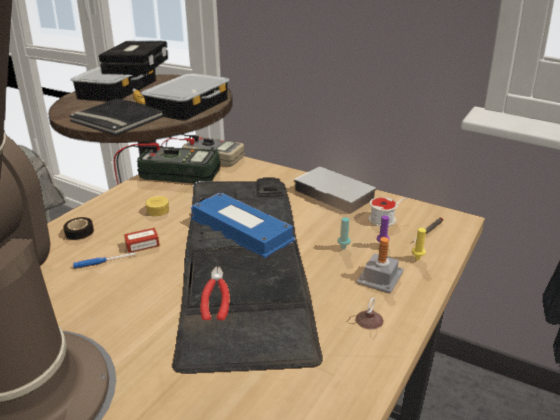

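View pics/top0.png

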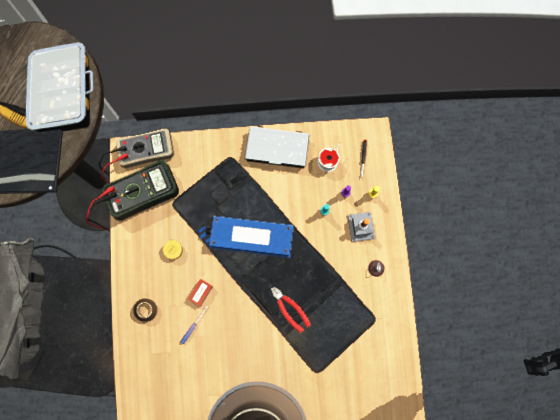

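View pics/wrist0.png

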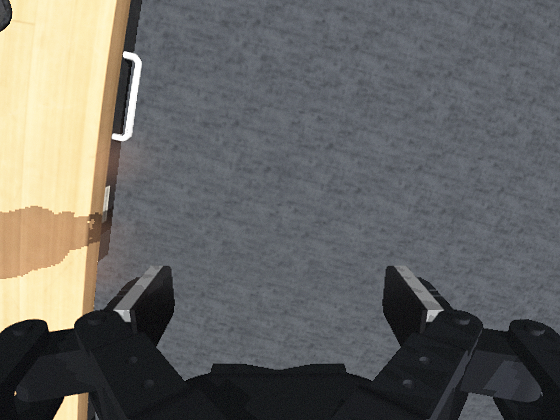

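Scene: the orange-ringed pin in the grey stand is at scene (383,250) / top (365,224). Lookalikes, as top pixels: turquoise (325,210), purple (347,191), yellow (376,191). The jig's window is at top (251,236), with its knob at (200,233), so jig +x points image-left. Next I'll measure these and check a crop.

```bash
cat > h.py <<'E'
import cv2,numpy as np,pickle
def ray(d,uv):
    uv=np.asarray(uv,float).reshape(-1,1,2)
    n=cv2.undistortPoints(uv,d["mtx"],np.array(d["dist_coeffs"])).reshape(-1,2)
    T=np.linalg.inv(d["camera_from_world"])
    dr=np.c_[n,np.ones(len(n))]@T[:3,:3].T
    return T[:3,3],dr
def onplane(d,uv,z):
    o,dr=ray(d,uv); t=(z-o[2])/dr[:,2]; return o+dr*t[:,None]
def bydepth(d,mask):
    v,u=np.nonzero(mask&(d["depth"]>0)); o,dr=ray(d,np.c_[u,v]); return o+dr*d["depth"][v,u][:,None],np.c_[u,v]
def tri(d1,p1,d2,p2):
    o1,a=ray(d1,p1);o2,b=ray(d2,p2);a=a[0];b=b[0]
    M=np.c_[a,-b]; s=np.linalg.lstsq(M,o2-o1,rcond=None)[0]
    x,y=o1+a*s[0],o2+b*s[1]; return (x+y)/2,np.linalg.norm(x-y)
E
python3 - <<'E'
from h import *
for n in ["top","scene"]:
    d=pickle.load(open(n+'0.pkl','rb')); im=d["image"]; hsv=cv2.cvtColor(im,cv2.COLOR_RGB2HSV)
    H,S,V=[hsv[:,:,i].astype(int) for i in range(3)]
    blue=((H>100)&(H<120)&(S>150)&(V>60)).astype(np.uint8)
    c=max(cv2.findContours(blue,0,2)[0],key=cv2.contourArea)
    m=np.zeros(blue.shape,np.uint8); cv2.drawContours(m,[c],-1,1,-1)
    win=((V>150)&(S<60)&(m>0))
    wc=max(cv2.findContours(win.astype(np.uint8),0,2)[0],key=cv2.contourArea)
    P=onplane(d,wc.reshape(-1,2),0.037); rr=cv2.minAreaRect((P[:,:2]*1000).astype(np.float32))
    print(n,'window',rr, 'img',wc.reshape(-1,2).mean(0))
    wd,_=bydepth(d,win); print(' depth med',np.median(wd,0))
    P=onplane(d,c.reshape(-1,2),0.039); print(' jig',cv2.minAreaRect((P[:,:2]*1000).astype(np.float32)))
    org=((H>4)&(H<14)&(S>190)&(V>110))
    k,l,st,ce=cv2.connectedComponentsWithStats(org.astype(np.uint8))
    for i in range(1,k):
        if st[i,4]>8:
            p,_=bydepth(d,l==i)
            print(' orange',st[i].tolist(),ce[i].round(1),np.median(p,0).round(4) if len(p) else None)
a=pickle.load(open('top0.pkl','rb'));b=pickle.load(open('scene0.pkl','rb'))
A=cv2.resize(a["image"][180:255,310:400],None,fx=4.4,fy=5,interpolation=2)
B=cv2.resize(b["image"][205:300,330:440],None,fx=3.6,fy=3.95,interpolation=2)
cv2.imwrite('pics/c1.png',np.hstack([A[:375],B[:375]])[:,:,::-1])
A=cv2.resize(a["image"][200:275,190:310],None,fx=6,fy=6,interpolation=2);cv2.imwrite('pics/c2.png',A[:,:,::-1])
E
```

```text
top window ((471.0052795410156, -20.91614532470703), (91.73764038085938, 37.560089111328125), 78.80294799804688) img [252.03571429 234.53571429]
 depth med [ 0.47095418 -0.02138525  0.03806484]
 jig ((469.4508972167969, -17.851165771484375), (205.6488800048828, 80.02579498291016), 78.22213745117188)Traceback (most recent call last):
  File "<stdin>", line 9, in <module>
ValueError: max() iterable argument is empty
```

```bash
ls pics
```

```text
scene0.png
top0.png
wrist0.png
```

Run:
```python
from h import *
a=pickle.load(open('top0.pkl','rb'));b=pickle.load(open('scene0.pkl','rb'))
print(cv2.cvtColor(a["image"],cv2.COLOR_RGB2HSV)[217:232:2,358:374:2].tolist())
print(cv2.cvtColor(b["image"],cv2.COLOR_RGB2HSV)[238:266:4,378:390:3].tolist())
print(cv2.cvtColor(b["image"],cv2.COLOR_RGB2HSV)[[215,217,230],[240,225,250]].tolist())
A=cv2.resize(a["image"][180:255,310:400],None,fx=4.4,fy=5,interpolation=2)
B=cv2.resize(b["image"][205:300,330:440],None,fx=3.6,fy=3.95,interpolation=2)
cv2.imwrite('pics/c1.png',np.hstack([A[:375],B[:375]])[:,:,::-1])
A=cv2.resize(a["image"][200:275,190:310],None,fx=6,fy=6,interpolation=2);cv2.imwrite('pics/c2.png',A[:,:,::-1])
```

```text
[[[90, 1, 189], [90, 1, 189], [75, 3, 190], [83, 5, 192], [120, 1, 192], [100, 4, 191], [90, 4, 192], [19, 94, 244]], [[100, 4, 190], [90, 1, 190], [90, 2, 205], [10, 71, 212], [18, 165, 254], [16, 116, 242], [105, 5, 192], [16, 90, 226]], [[90, 3, 187], [30, 2, 238], [23, 5, 187], [13, 198, 246], [18, 176, 253], [19, 164, 253], [6, 7, 194], [15, 56, 219]], [[60, 2, 155], [24, 7, 174], [11, 158, 55], [11, 206, 141], [14, 191, 247], [13, 126, 240], [100, 4, 192], [14, 40, 192]], [[90, 2, 108], [17, 11, 165], [10, 140, 42], [10, 155, 51], [12, 20, 130], [75, 3, 191], [90, 3, 191], [14, 18, 182]], [[75, 5, 108], [30, 3, 150], [16, 29, 151], [14, 20, 196], [24, 5, 235], [90, 2, 170], [90, 3, 190], [20, 4, 188]], [[75, 5, 107], [120, 2, 106], [30, 5, 158], [23, 5, 186], [0, 0, 170], [90, 2, 167], [90, 1, 173], [90, 1, 186]], [[75, 3, 188], [80, 4, 190], [105, 3, 187], [90, 1, 187], [0, 0, 169], [75, 3, 169], [75, 3, 167], [100, 4, 172]]]
[[[145, 117, 111], [13, 164, 221], [14, 172, 230], [8, 134, 222]], [[16, 99, 186], [12, 182, 130], [12, 180, 154], [13, 168, 175]], [[16, 112, 139], [13, 165, 96], [11, 174, 116], [12, 149, 139]], [[16, 104, 176], [12, 177, 125], [12, 181, 141], [13, 142, 162]], [[13, 78, 160], [13, 164, 106], [12, 174, 120], [16, 122, 169]], [[11, 77, 112], [12, 180, 125], [12, 174, 144], [13, 18, 168]], [[13, 33, 140], [11, 105, 151], [11, 98, 172], [16, 16, 205]]]
[[24, 16, 228], [105, 149, 164], [106, 148, 167]]
```

View pics/c1.png

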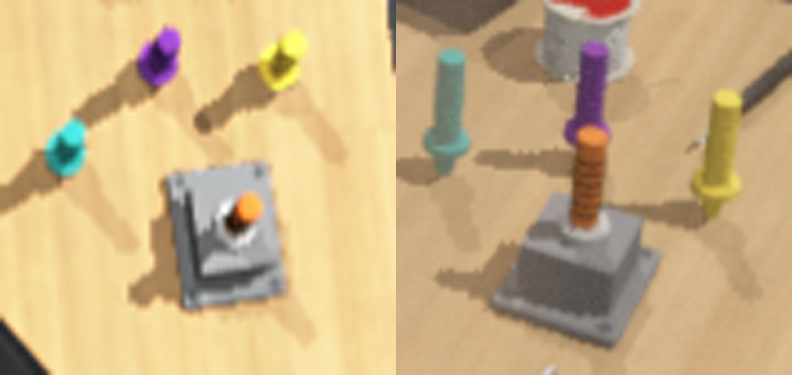

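View pics/c2.png

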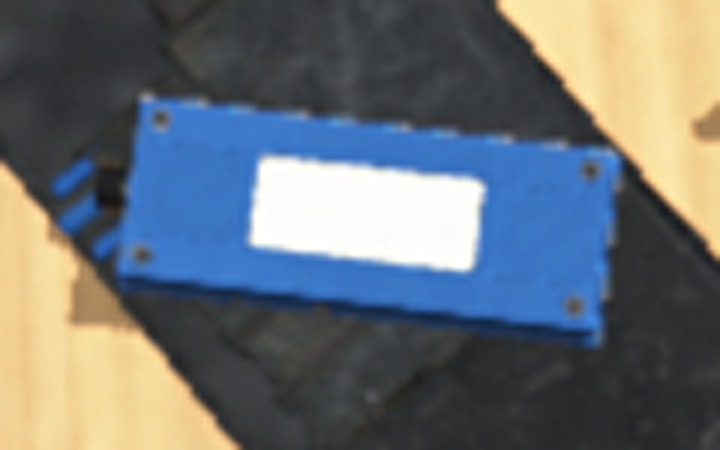

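```bash
cat >> h.py <<'E'
def Rt(yaw):
    c,s=np.cos(np.radians(yaw)),np.sin(np.radians(yaw)); return np.array([[c,s,0],[s,-c,0],[0,0,-1.]])
E
python3 - <<'E'
from h import *
from cell import r
a=pickle.load(open('top0.pkl','rb'));b=pickle.load(open('scene0.pkl','rb'))
print('head',tri(a,[366.5,220.5],b,[384.2,239.5]), onplane(a,[[366.5,220.5]],.076), onplane(b,[[384.2,239.5]],.076))
for n,p in dict(turq=(325,214),purp=(346,194),yel=(374,194)).items(): print(n,onplane(a,[p],0.015).round(3))
# pliers, etc
hsv=cv2.cvtColor(b["image"],cv2.COLOR_RGB2HSV)
H,S,V=[hsv[:,:,i].astype(int) for i in range(3)]
blue=((H>98)&(H<120)&(S>110)&(V>60)).astype(np.uint8)
c=max(cv2.findContours(blue,0,2)[0],key=cv2.contourArea);m=np.zeros(blue.shape,np.uint8); cv2.drawContours(m,[c],-1,1,-1)
win=((V>150)&(S<60)&(m>0)); wc=max(cv2.findContours(win.astype(np.uint8),0,2)[0],key=cv2.contourArea)
P=onplane(b,wc.reshape(-1,2),0.037); print(cv2.minAreaRect((P[:,:2]*1000).astype(np.float32)))
w=pickle.load(open('wrist0.pkl','rb')); s=r.sense()
T=np.linalg.inv(w["camera_from_world"]); R=s["ee_rot"]
print('cam in tool',R.T@(T[:3,3]-s["position"]), 'axis',R.T@T[:3,2])
for yaw in (13.3,-13,78.5,-101.5):
    for p in ([0.41,-0.02,.25],[.471,-.021,.06],[.48,-.28,.06]):
        print(yaw,p,np.round(r.solve_ik(p,Rt(yaw)),0) if r.solve_ik(p,Rt(yaw)) is not None else None)
E
```

```text
head (array([ 0.47863887, -0.299776  ,  0.07263907]), np.float64(0.0009586283333844537)) [[ 0.47780201 -0.29863313  0.076     ]] [[ 0.4740546  -0.30174493  0.076     ]]
turq [[ 0.513 -0.209  0.015]]
purp [[ 0.561 -0.267  0.015]]
yel [[ 0.555 -0.339  0.015]]
((471.4946594238281, -23.786380767822266), (90.35359954833984, 36.74224853515625), 79.0950927734375)
cam in tool [ 0.06507196  0.00050047 -0.14579423] axis [-2.58656841e-01  1.76458014e-04  9.65969258e-01]
13.3 [0.41, -0.02, 0.25] [ 37.   4. -42. 115.   3.  62. -83.]
13.3 [0.471, -0.021, 0.06] [ 22.  25. -31. 120.  20.  40. -99.]
13.3 [0.48, -0.28, 0.06] [ 35.  29. -13. 109.   9.  42. -60.]
-13 [0.41, -0.02, 0.25] [  35.    4.  -40.  115.    3.   62. -109.]
-13 [0.471, -0.021, 0.06] [  19.   25.  -28.  120.   18.   39. -124.]
-13 [0.48, -0.28, 0.06] [ 31.  29.  -7. 110.   5.  42. -82.]
78.5 [0.41, -0.02, 0.25] [ 41.   4. -46. 115.   4.  62. -18.]
78.5 [0.471, -0.021, 0.06] [ 26.  27. -36. 120.  24.  41. -37.]
78.5 [0.48, -0.28, 0.06] [ 44.  31. -25. 109.  18.  44.  -2.]
-101.5 [0.41, -0.02, 0.25] [ 64.  10. -72. 114.  10.  63. 155.]
-101.5 [0.471, -0.021, 0.06] [ 49.  44. -71. 119.  51.  57. 119.]
-101.5 [0.48, -0.28, 0.06] [  17.   29.   11.  111.   -8.   41. -159.]
```

Run:
```python
from h import *
from cell import r
r.movep([0.477,-0.299,0.20],Rt(78.9))
r.command_gripper(0.6,30)
d=r.get_image("wrist"); pickle.dump(d,open('wrist1.pkl','wb'))
cv2.imwrite('pics/wrist1.png',d["image"][:,:,::-1])
s=r.sense(); print(s["clock"],s["position"],s["force"],s["grip_width"])
o=s["position"]; print(cv2.projectPoints(np.array([[.477,-.299,.076],[.477,-.299,.033]]),cv2.Rodrigues(d["camera_from_world"][:3,:3])[0],d["camera_from_world"][:3,3],d["mtx"],np.array(d["dist_coeffs"]))[0])
```

```text
2.3 [ 0.47692389 -0.29913071  0.19999629] [-0.00518367  0.01399277  0.02141566] 0.6020322160854144
[[[278.07282766 202.96466708]]

 [[278.04182481 191.84765296]]]
```

View pics/wrist1.png

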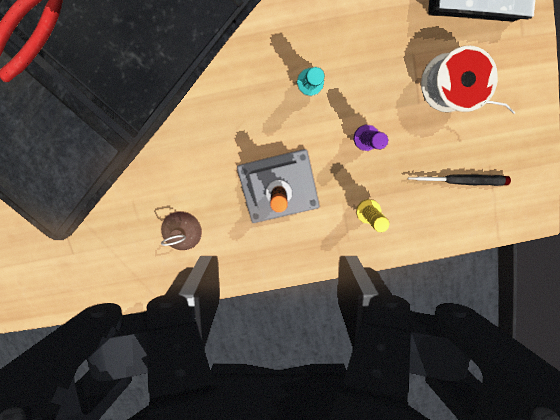

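The wrist view shows the orange head top at about (279,202) and the collar at about (278,190). Both fall on the predicted pixels (278,203) and (278,192). The stand is alone between the open fingers. I'll centre precisely on the head and grasp.

Run:
```python
from h import *
from cell import r
d=pickle.load(open('wrist1.pkl','rb'))
hsv=cv2.cvtColor(d["image"],cv2.COLOR_RGB2HSV)[170:225,255:305].astype(int)
m=((hsv[:,:,0]>5)&(hsv[:,:,0]<20)&(hsv[:,:,1]>130)&(hsv[:,:,2]>170)).astype(np.uint8)
c=max(cv2.findContours(m,0,2)[0],key=cv2.contourArea); (u,v),rad=cv2.minEnclosingCircle(c)
u+=255;v+=170; p=onplane(d,[[u,v]],.076)[0]; print(u,v,rad,p, cv2.boundingRect(c))
# stand on-centre estimate: collar
p=0.5*(p[:2]+np.array([.477,-.299])) if np.linalg.norm(p[:2]-[.477,-.299])<.004 else None
print(p)
if p is None: raise SystemExit
R=Rt(78.9); zg=0.028+0.031  # grasp point height
r.move_linear([p[0],p[1],zg+.006+.03],R,feed=.12)
print('stop',r.move_linear([p[0],p[1],zg+.006],R,feed=.06,threshold=6))
d=r.get_image("wrist"); cv2.imwrite('pics/wrist2.png',d["image"][:,:,::-1])
s=r.sense(); print(s["clock"],s["position"],s["force"])
```

```text
278.35135078430176 203.32432556152344 8.517903327941895 [ 0.47715784 -0.29932624  0.076     ] (15, 26, 17, 16)
[ 0.47707892 -0.29916312]
stop False
4.025 [ 0.47727482 -0.29915643  0.06507992] [-0.3045197  -0.37928804  0.18226088]
```

View pics/wrist2.png

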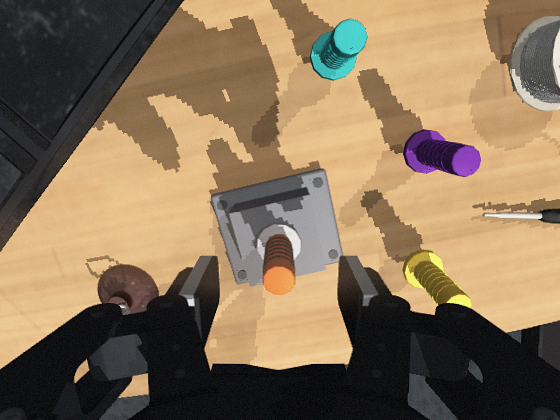

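The pin (head at (279,280)) is centred between the pads. Next: grip, lift, and look at the jig with the pin held.

Run:
```python
from h import *
from cell import r
r.command_gripper(0.0,60)
s=r.sense(); print(s["clock"],s["position"],s["force"],s["grip_width"])
p=s["position"]
r.move_linear([p[0],p[1],.15],feed=.12)
s=r.sense(); print(s["clock"],s["force"],s["grip_width"])
R=Rt(78.9); 
r.movep([.471,-.022,.17],R)
r.pause(.2)
d=r.get_image("wrist"); pickle.dump(d,open('wrist3.pkl','wb'));cv2.imwrite('pics/wrist3.png',d["image"][:,:,::-1])
s=r.sense(); print(s["clock"],s["position"],s["force"],s["moment"],s["grip_width"])
t=r.get_image("scene"); pickle.dump(t,open('scene3.pkl','wb'));cv2.imwrite('pics/scene3.png',t["image"][:,:,::-1])
```

```text
4.4917 [ 0.47739159 -0.2993168   0.06547594] [-0.66361678 -0.54225063  4.53985641] 0.11868321811546824
5.35 [-1.69935742e-01 -1.86828809e-03 -2.02594686e+00] 0.12295244781091755
6.675 [ 0.4711485  -0.02308557  0.16979563] [ 0.00935366  0.50222594 -1.58394651] [ 0.00704091  0.0271582  -0.00770403] 0.12110314672691723
```

View pics/wrist3.png

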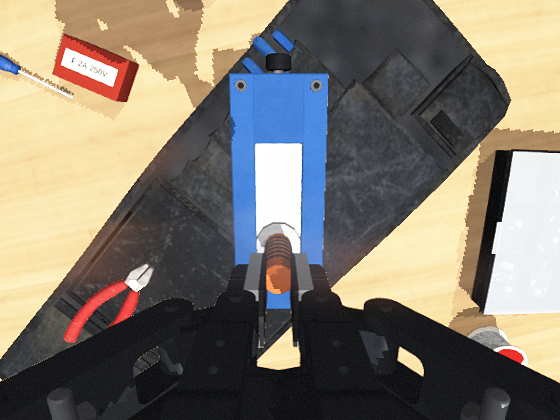

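View pics/scene3.png

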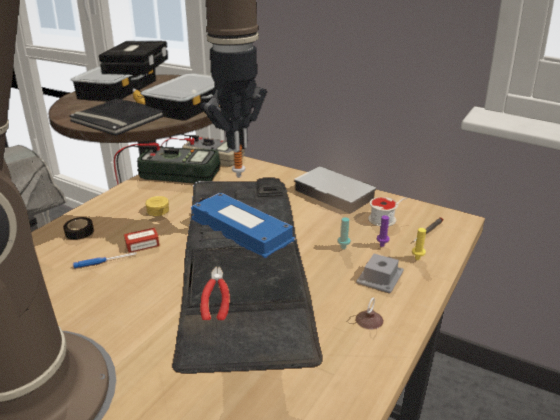

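Run:
```python
from h import *
d=pickle.load(open('wrist3.pkl','rb')); im=d["image"].astype(int)
hsv=cv2.cvtColor(d["image"],cv2.COLOR_RGB2HSV).astype(int)
L=[];Rr=[];BL=[];BR=[]
for v in range(150,220,2):
    bl=(hsv[v,:,0]>98)&(hsv[v,:,0]<120)&(hsv[v,:,1]>110)
    u=np.nonzero(bl[215:345])[0]+215
    w=[x for x in range(240,320) if not bl[x]]
    g=np.nonzero(~bl[u[0]:u[-1]+1])[0]+u[0]
    g=g[(g>245)&(g<315)]
    L.append((g[0]-.5,v));Rr.append((g[-1]+.5,v)); BL.append((u[0]-.5,v));BR.append((u[-1]+.5,v))
print(L[::8],Rr[::8],BL[::8],BR[::8])
def fit(P,z):
    W=onplane(d,P,z)[:,:2].astype(np.float32); f=cv2.fitLine(W,cv2.DIST_HUBER,0,.01,.01).ravel(); 
    if f[1]<0:f[:2]*=-1
    return f
c0=np.array([.471,-.022])
for nm,a,b,z in (('win rim',L,Rr,.039),('win face',L,Rr,.037),('body',BL,BR,.039)):
    for P in (a,b):
        f=fit(P,z); n=np.array([-f[1],f[0]]); print(nm,np.degrees(np.arctan2(f[1],f[0])).round(2),'off mm',(1000*n@(f[2:]-c0)).round(2))
# far end of window
col=hsv[:, 270:290]; 
for u in (265,278,292):
    bl=(hsv[120:170,u,0]>98)&(hsv[120:170,u,0]<120)&(hsv[120:170,u,1]>110); v=120+np.nonzero(bl)[0].max()+.5; print('end',u,v,onplane(d,[[u,v]],.039))
A=cv2.resize(d["image"][190:310,220:340],None,fx=5,fy=5,interpolation=2);cv2.imwrite('pics/c3.png',A[:,:,::-1])
```

```text
[(np.float64(254.5), 150), (np.float64(254.5), 166), (np.float64(254.5), 182), (np.float64(254.5), 198), (np.float64(255.5), 214)] [(np.float64(301.5), 150), (np.float64(301.5), 166), (np.float64(301.5), 182), (np.float64(301.5), 198), (np.float64(300.5), 214)] [(np.float64(230.5), 150), (np.float64(231.5), 166), (np.float64(231.5), 182), (np.float64(231.5), 198), (np.float64(233.5), 214)] [(np.float64(326.5), 150), (np.float64(325.5), 166), (np.float64(324.5), 182), (np.float64(324.5), 198), (np.float64(323.5), 214)]
win rim 78.82 off mm 17.94
win rim 79.64 off mm -19.18
win face 78.82 off mm 18.07
win face 79.64 off mm -19.31
body 78.71 off mm 36.25
body 78.64 off mm -37.44
end 265 142.5 [[0.47039251 0.02416605 0.039     ]]
end 278 142.5 [[0.48020511 0.0222012  0.039     ]]
end 292 142.5 [[0.49077556 0.02009848 0.039     ]]
```

View pics/c3.png

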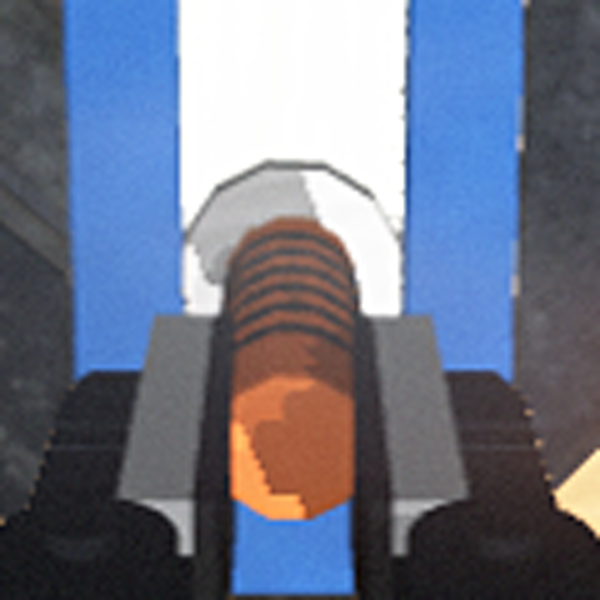

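The held pin is upright. The window centre line, the pin and the TCP agree to under 1 mm, and the jig's yaw is about 78.8°. I'll touch down near x = -27 mm with a light threshold.

```bash
cat >> h.py <<'E'
E_=np.array([np.cos(np.radians(78.8)),np.sin(np.radians(78.8))]); N_=np.array([-E_[1],E_[0]])
C_=np.array([.4715,-.0220])   # window centre
LAT=0.0003  # tcp offset along N so that the pin is on the line
def J(x,y=0): return C_+E_*x+N_*(y+LAT)
def jig(p): q=np.asarray(p[:2])-C_; return np.array([q@E_,q@N_-LAT])*1000
E
python3 - <<'E'
from h import *
from cell import r
R=Rt(78.8)
p=J(-.027)
r.move_linear([*p,.100],R,feed=.15); r.pause(.2)
s=r.sense(); print(s["clock"],jig(s["position"]),s["position"],s["force"])
f0=s["force"]
h=r.move_linear([*p,.082],R,feed=.02,threshold=2.0)
s=r.sense(); print(h,s["clock"],jig(s["position"]),s["position"][2],s["force"]-f0)
r.pause(.15)
s=r.sense(); print(h,s["clock"],jig(s["position"]),s["position"][2],s["force"]-f0)
np.save('f0.npy',f0)
E
```

```text
7.575 [-26.50162807  -0.69382362] [ 0.4667388  -0.0480734   0.10092993] [-0.25368302  0.75921713 -1.64084351]
True 8.1833 [-26.96489703  -0.05046027] 0.08845393053208364 [ 0.87846852 -1.2966552   7.14793718]
True 8.3333 [-26.99351749  -0.05109858] 0.08850521272710718 [-0.04198537 -0.87806115  5.71443693]
```

```bash
cat > slide.py <<'E'
from h import *
from cell import r
import sys
x,xe,st=[float(a)/1000 for a in sys.argv[1:4]]; y=float(sys.argv[4])/1000 if len(sys.argv)>4 else 0
R=Rt(78.8); f0=np.load('f0.npy'); s=r.sense(); zc=s["position"][2]; zs=.0885
k=4e-5; t0=s["clock"]; i=0; fmax=0
while x<xe:
    x+=st; i+=1
    r.move_linear([*J(x,y),zc],R,feed=.02)
    s=r.sense(); F=(s["force"]-f0)[2]; z=s["position"][2]; fmax=max(fmax,np.linalg.norm(s["force"]-f0))
    print(f"{s['clock']:.2f} x{x*1e3:.1f} j{jig(s['position']).round(2)} zc{zc*1e3:.2f} z{z*1e3:.2f} F{(s['force']-f0).round(1)}")
    if z<zs-.0010: print('DROP');break
    if F>14 or s["clock"]-t0>14: print('STOP');break
    zc+=np.clip(k*(F-4.5),-2.5e-4,2.5e-4)
print('fmax',fmax)
E
python3 slide.py -27 -23 1
```

```text
8.58 x-26.0 j[-25.97  -0.05] zc88.51 z88.51 F[-0.6 -0.6  5. ]
8.83 x-25.0 j[-25.    -0.03] zc88.52 z88.51 F[ 0.6 -2.2  4.3]
9.08 x-24.0 j[-2.402e+01 -1.000e-02] zc88.52 z88.50 F[ 0.9 -1.5  4.1]
9.33 x-23.0 j[-2.302e+01  1.000e-02] zc88.50 z88.46 F[ 0.6 -2.   3.9]
fmax 5.065682560532041
```

```bash
python3 slide.py -23 27 1
```

```text
9.58 x-22.0 j[-22.06   0.07] zc88.46 z88.41 F[ 1.  -2.9  3.6]
9.83 x-21.0 j[-21.01   0.1 ] zc88.43 z88.38 F[-0.1 -2.2  3.7]
10.08 x-20.0 j[-19.99   0.12] zc88.40 z88.36 F[ 0.1 -2.7  3.3]
10.33 x-19.0 j[-18.93   0.1 ] zc88.35 z88.32 F[-0.1 -2.   3.4]
10.58 x-18.0 j[-17.95   0.08] zc88.30 z88.29 F[-0.1 -2.9  3.8]
10.83 x-17.0 j[-16.94  -0.  ] zc88.27 z88.29 F[ 0.2 -3.1  3.8]
11.08 x-16.0 j[-15.74  -0.06] zc88.24 z88.28 F[-0.4 -1.8  3.9]
11.33 x-15.0 j[-14.81  -0.02] zc88.22 z88.20 F[ 0.1 -3.2  3.1]
11.58 x-14.0 j[-13.64   0.27] zc88.17 z87.95 F[ 0.2 -1.3  0.4]
11.83 x-13.0 j[-12.77   0.2 ] zc88.00 z87.85 F[ 0.4 -0.7 -0.3]
12.08 x-12.0 j[-11.89   0.04] zc87.81 z87.80 F[0.4 0.1 0.6]
12.33 x-11.0 j[-10.97  -0.  ] zc87.65 z87.65 F[ 0.2 -0.8 -0.5]
12.58 x-10.0 j[-1.002e+01 -1.000e-02] zc87.45 z87.47 F[ 0.6 -1.7  1. ]
DROP
fmax 4.882077220467299
```

The force vanished at x ≈ -14.2 mm and the tip is about 1 mm below the face at x = -10, so the hole centre is near -11 mm. I'll move back there and lower gently.

```bash
cat > push.py <<'E'
from h import *
from cell import r
import sys
x,y,zt,th=float(sys.argv[1])/1e3,float(sys.argv[2])/1e3,float(sys.argv[3])/1e3,float(sys.argv[4])
R=Rt(78.8); f0=np.load('f0.npy'); z=r.sense()["position"][2]
def rep(t):
    s=r.sense(); print(t,f"{s['clock']:.2f} j{jig(s['position']).round(2)} z{s['position'][2]*1e3:.2f} F{(s['force']-f0).round(1)} M{s['moment'].round(2)} g{s['grip_width']:.3f}")
r.move_linear([*J(x,y),z],R,feed=.02); rep('at')
rep(r.move_linear([*J(x,y),zt],R,feed=.012,threshold=th)); r.pause(.15); rep('settled')
E
python3 push.py -11.2 0 84 3.5
```

```text
at 12.83 j[-11.25  -0.04] z87.48 F[-0.9 -1.7 -0.1] M[-0.02  0.01  0.02] g0.124
False 13.28 j[-11.27  -0.  ] z83.87 F[ 0.7 -1.  -0.6] M[-0.28 -0.15  0.01] g0.119
settled 13.43 j[-11.25   0.02] z83.95 F[ 0.5 -1.8 -1. ] M[-0.19 -0.1   0.03] g0.121
```

It's 4.5 mm deep, past the taper, with no resistance. Now pushing home (collar on the metal at z ≈ 74.5).

```bash
python3 push.py -11.2 0 73.5 8
python3 - <<'E'
from h import *
from cell import r
d=r.get_image("wrist");cv2.imwrite('pics/wrist4.png',d["image"][150:330,180:380][:,:,::-1].repeat(3,0).repeat(3,1))
E
```

```text
at 13.68 j[-1.12e+01  1.00e-02] z83.95 F[ 0.8 -0.5 -0.2] M[-0.2  -0.16 -0.07] g0.121
True 14.41 j[-11.71  -0.1 ] z74.77 F[-0.1 -1.9  5.7] M[-0.38  0.14 -0.02] g0.117
settled 14.56 j[-11.79  -0.11] z74.77 F[-0.5 -2.1  7.2] M[-0.37  0.14 -0.  ] g0.120
```

View pics/wrist4.png

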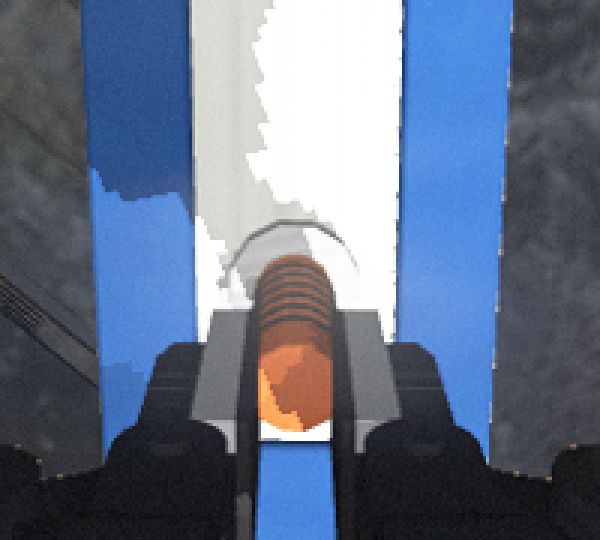

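```bash
python3 push.py -11.6 0 74.3 8
python3 - <<'E'
from h import *
from cell import r
r.command_gripper(0.35); r.pause(.3)
s=r.sense(); print(s["clock"],s["position"],s["force"],s["grip_width"])
p=s["position"]
r.move_linear([p[0],p[1],.15],feed=.1)
r.movep([p[0],p[1]-.0,.22],Rt(78.8)); r.pause(.3)
for n in ("wrist","top","scene"):
    d=r.get_image(n);pickle.dump(d,open(n+'5.pkl','wb'));cv2.imwrite(f'pics/{n}5.png',d["image"][:,:,::-1])
s=r.sense(); print(s["clock"],s["force"])
d=pickle.load(open('wrist5.pkl','rb'));sc=pickle.load(open('scene5.pkl','rb'))
A=cv2.resize(d["image"][140:260,220:340],(400,400),interpolation=2);B=cv2.resize(sc["image"][170:270,180:300],(400,400),interpolation=2)
cv2.imwrite('pics/c5.png',np.hstack([A,B])[:,:,::-1])
E
```

```text
at 14.86 j[-11.62  -0.13] z74.87 F[ 0.3 -2.8  4.8] M[-0.3   0.08 -0.01] g0.121
False 15.11 j[-11.72  -0.25] z74.72 F[-1.1 -2.4  9.4] M[-0.43  0.39  0.01] g0.122
settled 15.26 j[-11.73  -0.22] z74.71 F[-1.6 -2.8 10.3] M[-0.45  0.39 -0.  ] g0.115
15.8833 [ 0.46891086 -0.03327417  0.07424214] [-0.88859228 -0.04259438 -0.63885951] 0.3505505404008756
17.625 [ 0.35625017 -0.46642741  0.44888657]
```

View pics/c5.png

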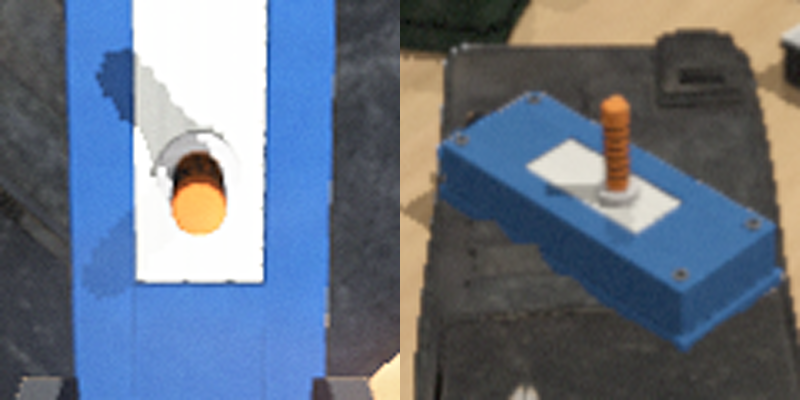

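View pics/wrist5.png

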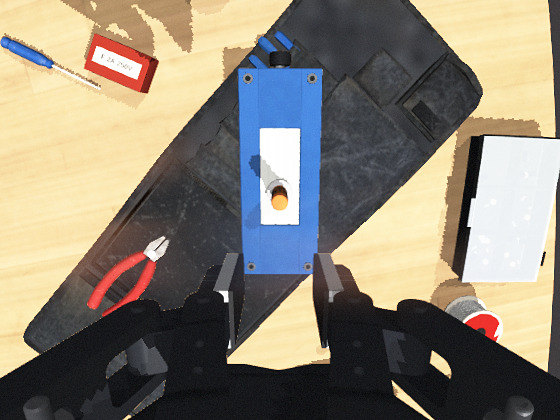

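View pics/scene5.png

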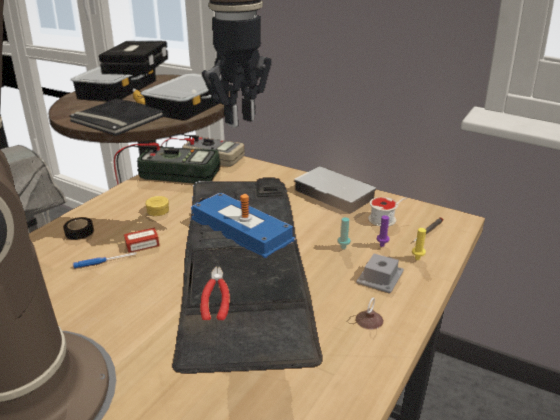

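The released pin stands upright in the window: head at wrist (279,202) and scene (245,198), collar on the metal. A quick check of the head height (85 mm expected when home).

Run:
```python
from h import *
d=pickle.load(open('wrist5.pkl','rb')); u,v=279.5,202
hsv=cv2.cvtColor(d["image"],cv2.COLOR_RGB2HSV).astype(int)
m=(hsv[:,:,0]>5)&(hsv[:,:,0]<20)&(hsv[:,:,1]>130)&(hsv[:,:,2]>190); 
b=np.zeros_like(m); b[190:215,265:295]=1
P,uv=bydepth(d,m&b); print(uv.mean(0),np.percentile(P[:,2],[10,50,90]), np.median(P,0), jig(np.median(P,0)))
# face ring around
f=np.zeros_like(m); f[140:160,268:290]=1
Q,_=bydepth(d,f); print('face z',np.median(Q[:,2]))
f=np.zeros_like(m);f[182:186,274:284]=1
Q,_=bydepth(d,f); print('collar-top z',np.median(Q[:,2]))
for n,t in (('0','5'),):
    a=pickle.load(open('top0.pkl','rb'))["image"];b=pickle.load(open('scene0.pkl','rb'))["image"];c=pickle.load(open('scene5.pkl','rb'))["image"]
    D=cv2.absdiff(b,c).max(2)>50; k,l,st,ce=cv2.connectedComponentsWithStats(D.astype(np.uint8))
    print([s.tolist() for s in st[1:] if s[4]>15])
```

```text
[278.18064516 201.53548387] [0.0847778  0.08564332 0.08661395] [ 0.4677956  -0.03386146  0.08564332] [-12.35507976   1.02994462]
face z 0.03793427324496118
collar-top z 0.04326654403008251
[[2, 0, 10, 55, 335], [202, 0, 69, 121, 4061], [241, 2, 21, 6, 47], [3, 57, 5, 5, 18], [3, 62, 5, 23, 62], [0, 86, 7, 41, 231], [221, 97, 10, 9, 35], [225, 109, 8, 15, 81], [0, 132, 17, 18, 141], [7, 152, 25, 41, 260], [20, 175, 18, 35, 192], [224, 194, 27, 28, 256], [0, 197, 15, 46, 297], [48, 217, 25, 21, 262], [85, 216, 81, 30, 1204], [68, 220, 9, 10, 56], [29, 225, 22, 41, 524], [378, 237, 11, 29, 217], [543, 261, 17, 64, 742], [343, 274, 10, 4, 25], [553, 328, 7, 35, 156]]
```

The head is 47.7 mm above the measured face (48 expected) and the collar top is 5.3 mm above it (5 expected), so the pin is home. The picture differences are the arm, its shadows and the moved pin.

```bash
python3 -c "
from cell import r
print(r.hand_in(), r.sense()['clock'])"
```

```text
the job is handed in; nothing more can be done
the job is handed in; nothing more can be done
```

The orange pin is in the jig's hole with its collar flat on the metal, released, and the job was handed in after about 17.7 s of robot time.

**What I did:** I took the pin from its stand and touched its tip down at x ≈ -27 mm on the slide. I then slid it along the middle line at about 4 N until it dropped at x ≈ -14 mm. I lowered it at x ≈ -11.5 mm, pushed it home with about 10 N, let go and backed off. The highest force read before the drop was about 7 N, at the first touch.

**Last checks:**
- **Seating:** the pin stands upright, with the head 47.7 mm above the measured face (48 expected) and the collar top 5.3 mm above it (5 expected).
- **Bystanders:** in the last scene picture the tin, spool and box look unmoved. I judged this by eye; the picture difference near the box I took to be the arm's shadow, and I did not measure it.
- **Disagreements:** under the push the collar stopped about 0.2 mm above the predicted height with a small side moment, probably a slight tilt in the grip. The wrist image puts the head about 1 mm off the middle line, which is within calibration.

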